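# Set up the blood-smear staining line

## Robot

A 7-joint arm with a two-finger parallel gripper is mounted at the origin on a cart in front of the work surface, level with it; the furniture and walls round the work are solid. World frame = base frame: x ahead of the robot, y to its left, z up, the work surface at z = 0. Lengths are in m, angles in degrees, forces in N, time in s.
With the tool pointing down it reaches from about 0.425 to 0.875 m from the base axis. Payload 4.7 kg.
Tool frame: the origin (TCP) lies at the very end of the fingers, on their centre line; the grasp point (between the pads) lies 19 mm behind it; z points along the fingers, y is the direction in which the jaws open and shut (so a half turn about z gives the same grasp; the last joint's range is limited). The gripper opens to 87 mm and grips with 3 to 60 N. Pads are 19 mm wide; open, the fingers measure 117 mm over their backs; the gripper's body (75 mm by 190 mm) begins 51 mm behind the grasp point.
Start: joints at [-70.182, 18.392, -4.016, 83.108, 1.295, 78.541, -3.26], TCP at [0.212, 0.615, 0.223] pointing down, gripper open.
Joint ranges: [-163.93, 163.93], [-17.29, 119.83], [-79.2, 71.16], [3.27, 140.29], [-89.18, 269.18], [5.43, 117.66], [-154.24, 154.24]. Speed limits (degrees/s): [147.25, 147.25, 180, 180, 180, 180, 180].

## Interface

Orientations are given as [roll, pitch, yaw] about the fixed x, y, z axes, in that order (R = Rz(yaw) Ry(pitch) Rx(roll)).
In Python, from cell import monitor, read_camera, camera_info, env, look_for gives the robot as it stands.
- The arm moves only by the tool servo_tool, never from a script. Its argument "commands" is one flat list of numbers, 6 for each row, row after row: the shift along the tool's x, y, z in mm, then the turn, a rotation vector about the tool's x, y, z in degrees. A call has 1 to 10 rows; each row shifts and turns the commanded pose from where the row before left it, along the tool's axes as they then stand; what a row does not reach is not made up. A row lasts 1/10 s, in which the tool goes at most 50 mm and 8.59 degrees, less where a joint would pass 70% of its speed; a pose out of reach is approached as far as the arm can. A call is refused whole if a number of a shift passes 50 or a number of a turn 8.59, either way. A call with a gripper value outside its range is refused whole. "jaw" is the finger opening in mm, from 0 to 87, set as the call begins (left out, the last holds). The fingers move at their own pace and stop on an object; "newtons" is the grip in N (left out, the last holds). Time passes only in rows, so rows that do not move let the fingers close. It gives the time, the measured TCP pose, the force and the opening at its end, in the units of the state.
- monitor.get_obs(): the state, without advancing time (a new reading comes with each control period).
- read_camera(name): name is "scene" or "top" or "wrist"; returns (picture, depth): 480x640x3 uint8, red, green, blue; 480x640 float32, m along the optical axis (not along the pixel's ray), 0 where there is no reading.
- camera_info(name): a dict with "camera_matrix" (3x3 intrinsics, pixels), "R" (3x3) and "t" (3): a world point X has camera coordinates R X + t; the wrist camera has in their place "T_tool_cam" (4x4, takes a point from camera to tool coordinates, whose origin is the TCP and whose axes are the flange's). Camera axes: x right, y down, z forward; pixel columns grow to the right and rows downward; lengths in m; the calibration is good to about 2 mm. A picture is of the moment at which its call begins: read the wrist's pose just before it. camera_info takes no time and is no camera call.
- env.sign_off(): hands the job in, once; it reports no verdict.
Trained networks look in the newest picture that a camera, given by its name, has taken for a name from the list of things; names that differ only in an ending like _2 or _b are one class to them, and where a whole thing is asked for, a point or a joint stands for the part that bears it (a point fixed in the world has none). Each returns a list of dicts, best first, with "conf" (0 to 1); they miss things now and then, are a little off and sometimes report something else, mostly with a low value. They report only what shows in the picture. A call takes as long as a camera call.
- look_for(camera, label): "box" ([left, top, width, height] in pixels, round what is visible of it).
The state is a dict: "time_s": time; "qpos": joint angles; "joint_velocities": joint speeds; "effort": joint torques, N m; "tool_pos": TCP position; "tool_rot": TCP orientation; "force": force on the tool from outside, world axes, zero at the start; "wrist_torque": the same for the moment, N m; "grip_width": finger opening in m.
Only numpy, scipy, OpenCV 4.12 (cv2) and the standard library are available. Lean on these libraries where they do the work, as an engineer would, in place of code of your own. Each camera call takes 0.05 s, during which the arm holds its last target.

## Task

Set up the staining line in the grey four-cell jar holder so that smears travel from the blue slide box at one end of the holder to the orange drying rack at the other: the white-capped jar of fixative in the cell nearest the slide box, the red-capped stain in the cell beside it, the blue-capped stain in the next, between the red jar and the green one, and the green-capped rinse in the cell nearest the drying rack. One of these jars is still in the holder from the last run and may be in the wrong cell. Keep the jars upright, stand each one fully down in its cell, and leave the yellow-capped jar where it is.

Things in the scene. Friction and masses are not known exactly. Their poses are not given: they have to be found in the camera images.
- holder: Grey plastic jar holder, fixed: one row of four square cells without a floor (jars stand on the counter). Outside 70 x 268 mm, 24 mm high, with a low flange and a wire handle at each end; cells 62 x 62 mm inside. Origin on the counter under its middle, z up, y along the row: cell centres at x = 0, y = -99, -33, +33, +99 mm. Its ends are alike: the slide box tells which is the start.
- white_jar: Staining jar with a white screw cap and a white band on its label: the fixative, first in the line. White round body, loose, about 0.14 kg, upright; 90 mm high; cap 46 mm in diameter from 70 to 90 mm above the underside (grip it there), body 42 mm, foot 48 mm in diameter. Origin at the centre of its underside, z up along the jar.
- red_jar: Staining jar with a red screw cap and a red band on its label: the red stain, second in the line. White round body, loose, about 0.14 kg, upright; 90 mm high; cap 46 mm in diameter from 70 to 90 mm above the underside (grip it there), body 42 mm, foot 48 mm in diameter. Origin at the centre of its underside, z up along the jar.
- blue_jar: Staining jar with a blue screw cap and a blue band on its label: the blue stain, third in the line. White round body, loose, about 0.14 kg, upright; 90 mm high; cap 46 mm in diameter from 70 to 90 mm above the underside (grip it there), body 42 mm, foot 48 mm in diameter. Origin at the centre of its underside, z up along the jar.
- green_jar: Staining jar with a green screw cap and a green band on its label: the rinse, last in the line. White round body, loose, about 0.14 kg, upright; 90 mm high; cap 46 mm in diameter from 70 to 90 mm above the underside (grip it there), body 42 mm, foot 48 mm in diameter. Origin at the centre of its underside, z up along the jar.
- yellow_jar: Staining jar with a yellow screw cap and a yellow band on its label: another stain, not used in this line; it stays where it stands. White round body, loose, about 0.14 kg, upright; 90 mm high; cap 46 mm in diameter from 70 to 90 mm above the underside (grip it there), body 42 mm, foot 48 mm in diameter. Origin at the centre of its underside, z up along the jar.
- slide_box: Blue closed slide box with the unstained smears, 91 x 165 x 44 mm high, fixed, standing crosswise off one end of the holder (its long side, the y axis, runs roughly square to the row). Origin at the centre of its underside. It marks the start of the line.
- drying_rack: Orange open rack, 68 x 176 mm, 30 mm high, fixed, with five stained glass slides standing in it up to 61 mm high; crosswise off the other end of the holder (y along its length). Origin at the centre of its underside. It marks the end of the line.

How it is judged:
By the outcome, as a careful person would: the job done as asked, in the order asked, and still so for the second after the job is handed in, with the robot touching nothing.
It also fails if it takes over 96 s, if anything falls off the work surface, if the arm or the gripper's body presses on something with over 40 N, if the wrist force passes 120 N, or if a joint passes its speed limit or range.

## Working session

There is one attempt and no reset: what is moved stays moved. The work goes in short steps, Python scripts to look and compute and a tool call to move; the robot and the scene stay as the last step left them, time stands still between calls to the robot, and variables do not carry over. Pictures are saved under pics/ and viewed, and the job is handed in when it is done.

Besides the shell and the picture viewer there is one more tool, called after "Emit:" as a command line: name --argument value ..., lists and objects as JSON in quotes. servo_tool: Moves the arm, as the interface text tells. Its arguments: {"type":"object","properties":{"commands":{"type":"array","items":{"type":"number"}},"jaw":{"type":"number"},"newtons":{"type":"number"}},"required":["commands"]}

```bash
ls; mkdir -p pics; cat > h.py <<'E'
import numpy as np, cv2
from cell import monitor, read_camera, camera_info, env, look_for
np.set_printoptions(precision=4,suppress=True)
def save(n,p): cv2.imwrite('pics/'+n+'.png',cv2.cvtColor(p,cv2.COLOR_RGB2BGR))
def world(cam,depth,us=None):
    i=camera_info(cam);K=np.array(i['camera_matrix']);R=np.array(i['R']);t=np.array(i['t'])
    v,u=np.mgrid[0:480,0:640]
    P=np.stack([(u-K[0,2])/K[0,0]*depth,(v-K[1,2])/K[1,1]*depth,depth],-1)
    return (P-t)@R
E
python3 - <<'E'
from h import *
o=monitor.get_obs()
for k in o: print(k,o[k])
for c in ['top','scene']:
    p,d=read_camera(c); save(c+'0',p); np.savez('/tmp/'+c+'0',p=p,d=d)
E
```

```text
pics
time_s 0.0
qpos [-70.1814  18.4403  -4.015   83.1758   1.2956  78.5405  -3.2617]
joint_velocities [ 0.0173 -0.0625  0.0283  0.0579  0.0625  0.0843  0.0703]
effort [  0.0007 -49.1286  -0.4035 -31.2531  -0.0638   0.0437   0.0002]
tool_pos [0.2116 0.614  0.2214]
tool_rot [-179.8887    0.0065  160.989 ]
force [ 0.4239  0.0682 -0.7893]
wrist_torque [ 0.0008 -0.0692 -0.0281]
grip_width 0.08700799017595869
```

View pics/top0.png

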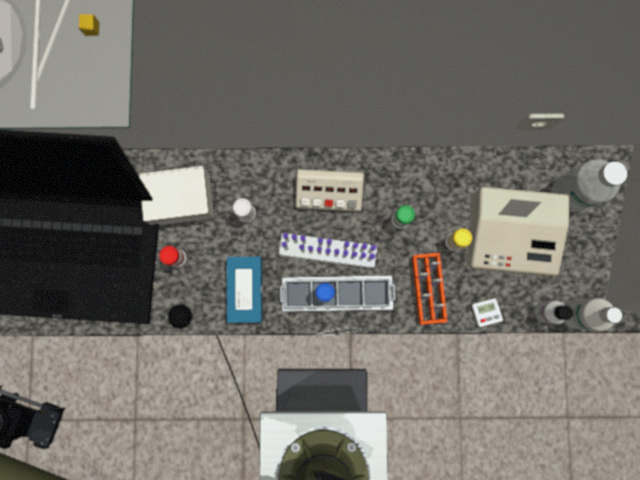

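View pics/scene0.png

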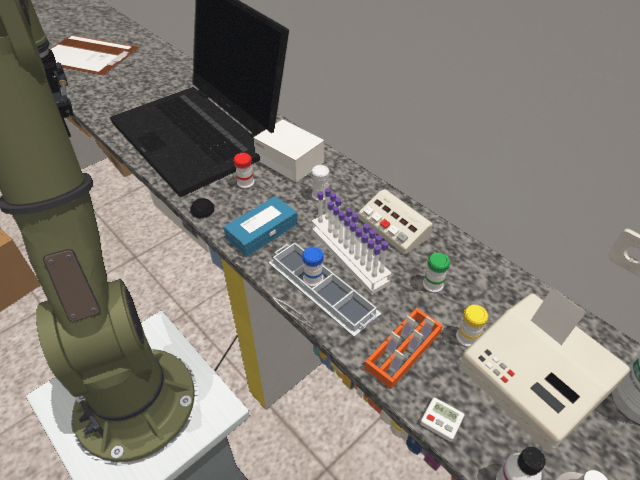

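```bash
cat > m.py <<'E'
from h import *
import sys
def blobs(p,d,cam):
    P=world(cam,d); hsv=cv2.cvtColor(p,cv2.COLOR_RGB2HSV)
    return P,hsv
E
python3 - <<'E'
from m import *
for cam in ['top','scene']:
    z=np.load(f'/tmp/{cam}0.npz');p,d=z['p'],z['d'];P,h=blobs(p,d,cam)
    H,S,V=h[...,0].astype(int),h[...,1],h[...,2]
    hz=(P[...,2]>.07)&(P[...,2]<.105)&(d>0)
    for n,lo,hi in [('red',-8,8),('yellow',22,34),('green',50,85),('blue',100,125),('white',0,0)]:
        hh=np.where(H>170,H-180,H)
        m=hz&((S>120)&(V>60)&(hh>=lo)&(hh<=hi) if n!='white' else (S<40)&(V>170))
        c,l,st,ce=cv2.connectedComponentsWithStats(m.astype(np.uint8))
        for i in range(1,c):
            if st[i,4]<25: continue
            Q=P[l==i]; top=Q[Q[:,2]>np.percentile(Q[:,2],90)-.004]
            print(cam,n,st[i],'ztop',top[:,2].mean().round(4),'mid',((top.min(0)+top.max(0))/2),'mean',top.mean(0),'ext',np.ptp(top,0))
z=np.load('/tmp/top0.npz');P=world('top',z['d'])
for uv in [(283,279),(393,277),(394,308),(282,310),(340,360),(245,290),(430,290),(300,350),(350,293),(376,293),(303,293),(297,235),(330,190),(360,260),(278,252),(378,263)]: print(uv,P[uv[1],uv[0]])
i=camera_info('top');print(i)
for c in ['white_jar','holder','slide_box','drying_rack']: print(c,look_for('top',c)[:2])
p=cv2.resize(z['p'][220:340,210:460],None,fx=3.2,fy=3.2,interpolation=cv2.INTER_CUBIC);save('crop0',p)
# obstacle height map: 
zz=P[...,2]
for n,(a,b,c,d) in dict(tubes=(278,232,380,266),timer=(295,168,365,212),laptop=(0,130,160,320),whitebox=(140,165,212,222),device=(470,185,570,275),slidebox=(226,256,262,324),rack=(412,252,450,326)).items():
    Q=P[b:d,a:c].reshape(-1,3);Q=Q[Q[:,2]>.02]; print(n,Q.min(0),Q.max(0))
E
```

```text
top red [160 246  19  19 290] ztop 0.0912 mid [0.5451 0.3742 0.0925] mean [0.5461 0.3735 0.0912] ext [0.042  0.042  0.0074]
top yellow [452 228  21  19 296] ztop 0.0912 mid [ 0.5837 -0.3433  0.0921] mean [ 0.5846 -0.3457  0.0912] ext [0.0441 0.0449 0.0068]
top green [396 206  19  18 253] ztop 0.0915 mid [ 0.6424 -0.2064  0.0925] mean [ 0.6425 -0.2058  0.0915] ext [0.0381 0.0415 0.007 ]
top blue [316 283  19  19 277] ztop 0.0905 mid [ 0.4529 -0.0073  0.0919] mean [ 0.4537 -0.0081  0.0905] ext [0.0411 0.0437 0.0075]
top white [ 140  166   68   55 2889] ztop 0.0823 mid [0.6996 0.367  0.0886] mean [0.699  0.3638 0.0823] ext [0.1353 0.1694 0.0173]
top white [ 476  188   93   73 3883] ztop 0.0997 mid [ 0.646  -0.4946  0.101 ] mean [ 0.6452 -0.498   0.0997] ext [0.1149 0.2171 0.0079]
top white [233 199  19  17 242] ztop 0.0915 mid [0.6612 0.1955 0.0929] mean [0.6616 0.1966 0.0915] ext [0.041  0.0442 0.0075]
scene red [234 153  18  15 218] ztop 0.0884 mid [0.5436 0.3746 0.0888] mean [0.5444 0.3737 0.0884] ext [0.0435 0.0436 0.0055]
scene yellow [463 305  25  23 440] ztop 0.0888 mid [ 0.5815 
[... 2121 characters left out ...]
 0.5678, 1.3689])}
white_jar [{'box': [230.4, 194.9, 22.4, 26.6], 'conf': 0.95}, {'box': [315.6, 281.5, 18.7, 22.8], 'conf': 0.69}]
holder [{'box': [277.6, 273.9, 118.6, 38.5], 'conf': 0.97}]
slide_box [{'box': [229.3, 254.4, 32.9, 64.8], 'conf': 0.63}]
drying_rack [{'box': [414.0, 253.5, 34.3, 68.9], 'conf': 0.71}]
tubes [ 0.4189 -0.1377  0.02  ] [0.6023 0.1053 1.4216]
timer [ 0.4189 -0.1069  0.0201] [0.7677 0.0653 1.4216]
laptop [0.3876 0.0082 0.02  ] [0.8433 0.8318 1.4216]
whitebox [0.4189 0.0082 0.0204] [0.7695 0.4688 1.4216]
device [ 0.4189 -0.6375  0.02  ] [0.7259 0.0082 1.4216]
slidebox [0.3815 0.0082 0.0217] [0.5451 0.2396 1.4216]
rack [ 0.374  -0.3151  0.02  ] [0.5527 0.0082 1.4216]
```

```bash
python3 - <<'E'
from h import *
print({k:np.array(v) for k,v in camera_info('wrist').items()})
E
```

```text
{'camera_matrix': array([[368.7115,   0.    , 315.8935],
       [  0.    , 368.7115, 236.7972],
       [  0.    ,   0.    ,   1.    ]]), 'T_tool_cam': array([[-0.0009, -0.961 , -0.2765,  0.0749],
       [ 1.    , -0.0006, -0.0011,  0.0007],
       [ 0.0009, -0.2765,  0.961 , -0.1618],
       [ 0.    ,  0.    ,  0.    ,  1.    ]])}
```

View pics/crop0.png

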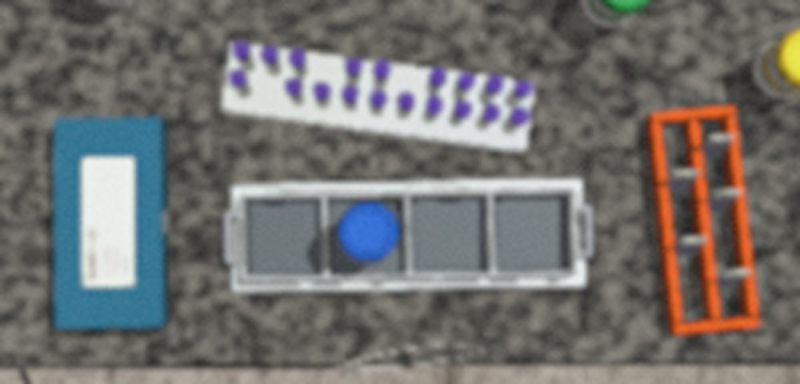

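```bash
cat >> h.py <<'E'
def ray(cam,u,v,z):
    i=camera_info(cam);K=np.array(i['camera_matrix']);R=np.array(i['R']);t=np.array(i['t'])
    C=-R.T@t; d=R.T@np.array([(u-K[0,2])/K[0,0],(v-K[1,2])/K[1,1],1.]); return C+d*(z-C[2])/d[2]
E
python3 - <<'E'
from h import *
f=lambda c,r:ray('top',210+c/3.2,220+r/3.2,.024)
for n,c,r in [('d12t',325,200),('d12b',327,272),('d23t',408,198),('d23b',408,272),('d34t',490,195),('d34b',491,272),('TL',233,187),('TR',584,180),('BL',233,290),('BR',586,288)]: print(n,f(c,r))
# floor cells: dark interior corners at z=0.024? fit rects
z=np.load('/tmp/top0.npz');p=z['p'];P=world('top',z['d'])
g=p.astype(int)
print('handles'); 
print(ray('top',210+230/3.2,220+237/3.2,.012),ray('top',210+588/3.2,220+230/3.2,.012))
m=(P[...,2]>.012)&(P[...,2]<.035)&(P[...,0]>.40)&(P[...,0]<.50)&(P[...,1]<.12)&(P[...,1]>-.21)
Q=P[m][:,:2].astype(np.float32);print(len(Q),cv2.minAreaRect(Q),Q.mean(0))
# scene camera as well
s=np.load('/tmp/scene0.npz');S=world('scene',s['d'])
m=(S[...,2]>.012)&(S[...,2]<.035)&(S[...,0]>.40)&(S[...,0]<.50)&(S[...,1]<.12)&(S[...,1]>-.21)
Q=S[m][:,:2].astype(np.float32);print(len(Q),cv2.minAreaRect(Q))
for A,nm in((P,'top'),(S,'scene')):
    for lo,hi in((.105,.15),(.15,.2),(.2,.5)):
        Q=A[(A[...,2]>lo)&(A[...,2]<hi)&(A[...,0]>.35)&(A[...,0]<.95)&(abs(A[...,1])<.62)]
        for yl in(-.62,-.4,-.2,0,.2,.4):
            q=Q[(Q[:,1]>yl)&(Q[:,1]<yl+.2)]
            if len(q)>5: print(nm,lo,yl,len(q),q.min(0)[:2],q.max(0)[:2])
p=cv2.resize(s['p'][130:340,200:420],None,fx=2.8,fy=2.8,interpolation=cv2.INTER_CUBIC);save('crop1',p)
E
```

```text
d12t [0.4775 0.026  0.024 ]
d12b [0.4205 0.0247 0.024 ]
d23t [ 0.4787 -0.0401  0.024 ]
d23b [ 0.4202 -0.0395  0.024 ]
d34t [ 0.4807 -0.1054  0.024 ]
d34b [ 0.4198 -0.1052  0.024 ]
TL [0.4883 0.0992 0.024 ]
TR [ 0.4922 -0.1803  0.024 ]
BL [0.4068 0.0991 0.024 ]
BR [ 0.4068 -0.1802  0.024 ]
handles
[0.4489 0.1024 0.012 ] [ 0.4528 -0.1843  0.012 ]
686 ((0.4489099979400635, -0.03879460692405701), (0.07810494303703308, 0.29152563214302063), 0.2777952253818512) [ 0.4517 -0.0387]
1277 ((0.4508252739906311, -0.0394212007522583), (0.0735749676823616, 0.2954898774623871), 0.3651443123817444)
top 0.105 -0.62 1366 [ 0.372 -0.62 ] [ 0.8432 -0.4202]
top 0.105 -0.4 477 [ 0.6401 -0.3999] [ 0.8435 -0.2004]
top 0.105 -0.2 834 [ 0.5294 -0.1998] [ 0.8433 -0.    ]
top 0.105 0 716 [0.5465 0.    ] [0.8433 0.2   ]
top 0.105 0.2 489 [0.8384 0.2009] [0.8428 0.4   ]
top 0.105 0.4 1068 [0.6849 0.4003] [0.8432 0.5999]
top 0.15 -0.62 957 [ 0.6435 -0.6199] [ 0.8434 -0.42  ]
top 0.15 -0.4 598 [ 0.8385 -0.3997] [ 0.8434 -0.2004]
top 0.15 -0.2 597 [ 0.8381 -0.1997] [ 0.8432 -0.0021]
top 0.15 0 601 [0.8381 0.0001] [0.
[... 691 characters left out ...]
9]
scene 0.105 0.4 1094 [0.684  0.4006] [0.8475 0.5999]
scene 0.15 -0.62 1825 [ 0.6413 -0.5302] [ 0.8449 -0.4201]
scene 0.15 -0.4 1774 [ 0.8347 -0.3999] [ 0.8452 -0.2001]
scene 0.15 -0.2 1358 [ 0.8354 -0.2   ] [ 0.8471 -0.0001]
scene 0.15 0 1056 [0.8358 0.0004] [0.8461 0.1999]
scene 0.15 0.2 834 [0.8344 0.2002] [0.8473 0.3988]
scene 0.15 0.4 1265 [0.6963 0.4   ] [0.8465 0.5995]
scene 0.2 -0.62 2328 [ 0.8258 -0.5077] [ 0.8463 -0.42  ]
scene 0.2 -0.4 15368 [ 0.8343 -0.4   ] [ 0.847 -0.2  ]
scene 0.2 -0.2 11611 [ 0.8339 -0.2   ] [ 0.8474 -0.    ]
scene 0.2 0 8533 [0.8346 0.    ] [0.8475 0.2   ]
scene 0.2 0.2 5233 [0.8343 0.2001] [0.8472 0.3999]
scene 0.2 0.4 5327 [0.7073 0.4   ] [0.8473 0.5999]
```

View pics/crop1.png

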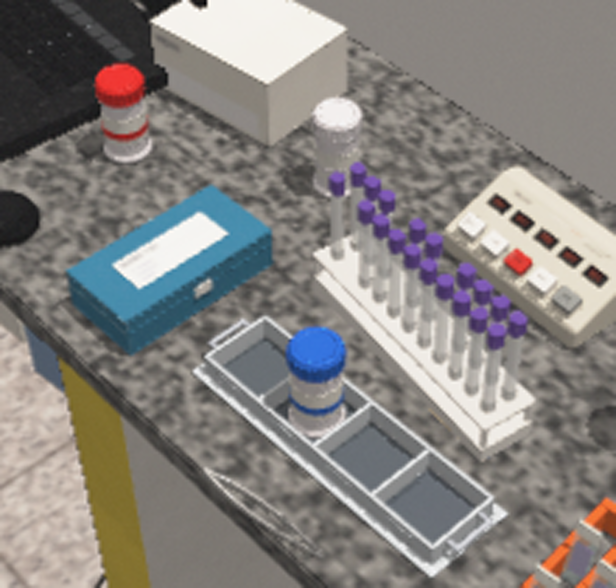

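Emit:
servo_tool --commands '[0,0,0,0,0,8,0,0,0,0,0,8,0,0,0,0,0,8,0,0,0,0,0,8,0,0,0,0,0,8,0,0,0,0,0,8,0,0,0,0,0,8,0,0,0,0,0,8,0,0,0,0,0,7,0,0,0,0,0,0]' --jaw 75 --newtons 20

```text
time_s: 1.3
tool_pos: [0.2117, 0.6145, 0.2225]
tool_rot: [180.0, 0.0, 90.0]
force: [-0.3, -0.9, 0.1]
grip_width: 0.0749
```

```bash
python3 - <<'E'
from h import *
for c in('top','scene'):
    P=world(c,np.load(f'/tmp/{c}0.npz')['d']).reshape(-1,3)
    q=P[(P[:,0]>.52)&(P[:,0]<.62)&(P[:,1]>-.15)&(P[:,1]<.12)]
    print(np.sort(q[:,2])[-8:]); q=q[q[:,2]>.09]; print(q.min(0),q.max(0))
E
```

```text
[0.1418 0.1418 0.1418 0.1419 0.1429 0.143  0.1438 0.1444]
[ 0.5294 -0.1277  0.09  ] [0.5928 0.095  0.1444]
[0.1389 0.139  0.139  0.139  0.1391 0.1394 0.1394 0.14  ]
[ 0.5282 -0.1288  0.0901] [0.5917 0.0978 0.14  ]
```

Emit:
servo_tool --commands '[0,0,0,0,0,-8.5,0,0,0,0,0,-8.5,0,0,0,0,0,-8.5,0,0,0,0,0,-8.5,0,0,0,0,0,-8.5,0,0,0,0,0,-8.5,0,0,0,0,0,-8.5,0,0,0,0,0,-8.5,0,0,0,0,0,-8.5,0,0,0,0,0,-8.5]'

```text
time_s: 2.3
tool_pos: [0.2118, 0.6145, 0.2226]
tool_rot: [-180.0, 0.0, 175.5]
force: [0.1, -0.5, -0.5]
grip_width: 0.0748
```

Emit:
servo_tool --commands '[0,0,0,0,0,-5,-18,-34,0,0,0,0,-18,-34,0,0,0,0,-18,-34,0,0,0,0,-18,-34,0,0,0,0,-18,-34,0,0,0,0,-18,-34,0,0,0,0,-18,-34,0,0,0,0,-18,-34,0,0,0,0,-18,-34,0,0,0,0]'

```text
time_s: 3.3
tool_pos: [0.3743, 0.307, 0.2228]
tool_rot: [180.0, 0.0, -179.8]
force: [0.3, -0.5, 0.2]
grip_width: 0.0752
```

Emit:
servo_tool --commands '[-18,-34,0,0,0,0,-18,-34,0,0,0,0,-18,-34,0,0,0,0,-18,-34,0,0,0,0,-18,-34,0,0,0,0,-18,-34,0,0,0,0,-18,-34,0,0,0,0,-18,-34,0,0,0,0,-18,-34,0,0,0,0,-18,-34,0,0,0,0]'

```text
time_s: 4.3
tool_pos: [0.5542, -0.0328, 0.2228]
tool_rot: [180.0, 0.0, -179.8]
force: [-0.2, -0.4, -0.2]
grip_width: 0.075
```

Emit:
servo_tool --commands '[-18,-34,0,0,0,0,-18,-34,0,0,0,0,-18,-34,0,0,0,0,-18,-34,0,0,0,0,-15,-32,0,0,0,0,0,0,0,0,0,0,0,0,0,0,0,0]'

```text
time_s: 5.0
tool_pos: [0.6403, -0.2003, 0.222]
tool_rot: [180.0, -0.1, -180.0]
force: [0.9, 0.9, -0.1]
grip_width: 0.0747
```

```bash
cat >> h.py <<'E'
from scipy.spatial.transform import Rotation as Ro
def wristw():
    o=monitor.get_obs(); p,d=read_camera('wrist'); i=camera_info('wrist')
    T=np.eye(4);T[:3,:3]=Ro.from_euler('xyz',o['tool_rot'],degrees=True).as_matrix();T[:3,3]=o['tool_pos']
    M=T@np.array(i['T_tool_cam']);K=np.array(i['camera_matrix'])
    v,u=np.mgrid[0:480,0:640]
    P=np.stack([(u-K[0,2])/K[0,0]*d,(v-K[1,2])/K[1,1]*d,d],-1)@M[:3,:3].T+M[:3,3]
    P[d<=0]=np.nan
    return o,p,P
def cap(p,P,n):
    h=cv2.cvtColor(p,cv2.COLOR_RGB2HSV);H=h[...,0].astype(int);H=np.where(H>165,H-180,H);S,V=h[...,1],h[...,2]
    lo,hi=dict(red=(-10,10),yellow=(20,36),green=(50,88),blue=(100,125),white=(-999,999))[n]
    m=(P[...,2]>.08)&(P[...,2]<.1)&(H>=lo)&(H<=hi)&((S>110)&(V>50) if n!='white' else (S<50)&(V>150))
    c,l,st,ce=cv2.connectedComponentsWithStats(m.astype(np.uint8))
    for i in np.argsort(-st[1:,4])[:2]+1:
        if st[i,4]<50: continue
        Q=P[l==i];r=cv2.minEnclosingCircle(Q[:,:2].astype(np.float32))
        print(n,st[i],'circ',np.array(r[0]).round(4),round(r[1],4),'z',np.median(Q[:,2]).round(4))
E
python3 - <<'E'
from h import *
o,p,P=wristw();save('w1',p);print(o['tool_pos'],o['tool_rot']);cap(p,P,'green')
E
```

```text
[ 0.6403 -0.2003  0.222 ] [ 179.9978   -0.0612 -179.9859]
green [ 282  199   55   56 2320] circ [ 0.6432 -0.2062] 0.0236 z 0.0884
```

View pics/w1.png

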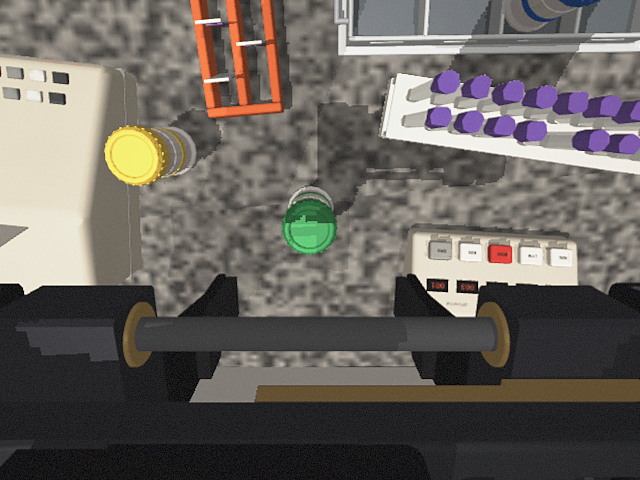

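Emit:
servo_tool --commands '[-3,-6,10,0,0,0,0,0,25,0,0,0,0,0,25,0,0,0,0,0,25,0,0,0,0,0,25,0,0,0,0,0,25,0,0,0,0,0,15,0,0,0,0,0,10,0,0,0,0,0,0,0,0,0,0,0,0,0,0,0]'

```text
time_s: 6.05
tool_pos: [0.6443, -0.2056, 0.0635]
tool_rot: [-180.0, 0.1, -180.0]
force: [-0.1, -0.4, 0.7]
grip_width: 0.0752
```

Emit:
servo_tool --commands '[0,0,0,0,0,0,0,0,0,0,0,0,0,0,0,0,0,0,0,0,0,0,0,0,0,0,0,0,0,0,0,0,0,0,0,0,0,0,0,0,0,0,0,0,0,0,0,0]' --jaw 35 --newtons 20

```text
time_s: 6.85
tool_pos: [0.6438, -0.2056, 0.0628]
tool_rot: [-180.0, 0.0, 180.0]
force: [0.1, -0.0, 1.4]
grip_width: 0.0455
```

Emit:
servo_tool --commands '[0,0,-15,0,0,0,0,0,-30,0,0,0,0,0,-30,0,0,0,0,0,-30,0,0,0,0,0,-30,0,0,0,0,0,-30,0,0,0,0,0,0,0,0,0]'

```text
time_s: 7.55
tool_pos: [0.6457, -0.2068, 0.2335]
tool_rot: [-179.9, 0.5, 180.0]
force: [0.9, -0.8, -1.1]
grip_width: 0.0455
```

Emit:
servo_tool --commands '[14,4,0,0,0,0,27,9,0,0,0,0,27,9,0,0,0,0,27,9,0,0,0,0,27,9,0,0,0,0,27,9,0,0,0,0,27,9,0,0,0,0,17,9,0,0,0,0,0,0,0,0,0,0,0,0,0,0,0,0]'

```text
time_s: 8.55
tool_pos: [0.4508, -0.1384, 0.2275]
tool_rot: [180.0, 0.1, -180.0]
force: [0.3, 0.3, -1.6]
grip_width: 0.0454
```

```bash
python3 - <<'E'
from h import *
o,p,P=wristw();save('w2',p);print(o['tool_pos'],o['tool_rot'],o['force'],o['grip_width']);cap(p,P,'blue')
p,d=read_camera('top');save('t2',p[200:340,200:470].repeat(2,0).repeat(2,1))
m=(P[...,2]>.018)&(P[...,2]<.03)&(P[...,0]>.38)&(P[...,0]<.51)&(P[...,1]<.13)&(P[...,1]>-.2)
Q=P[m];print(len(Q),cv2.minAreaRect(Q[:,:2].astype(np.float32)))
for a in np.arange(-.19,.13,.02):
    q=Q[(Q[:,1]>a)&(Q[:,1]<a+.02)]
    if len(q): print(a.round(2),len(q),q.min(0)[0],q.max(0)[0])
E
```

```text
[ 0.4508 -0.1384  0.2275] [ 179.9749    0.05   -179.9777] [ 0.2828  0.3025 -1.5916] 0.04537270378050918
blue [ 442  197   57   55 2361] circ [ 0.4532 -0.0066] 0.0239 z 0.0882
3759 ((0.4515010118484497, -0.038708239793777466), (0.07100588828325272, 0.2928224503993988), 0.5045856237411499)
-0.19 395 0.4182096180350395 0.4773543268173565
-0.17 183 0.41753422481766855 0.47388489259144584
-0.15 89 0.4175650319352941 0.4221332226456242
-0.13 85 0.4175065051213509 0.4212376207123201
-0.11 409 0.4173949788987979 0.48749653370575574
-0.09 187 0.41651310592292556 0.4864161737414393
-0.07 176 0.41707355453708417 0.4864371995362114
-0.05 467 0.41707077495916955 0.4865745090777561
-0.03 283 0.4165538025357685 0.48632628437383896
-0.01 142 0.41568592492431905 0.48669704981821893
0.01 213 0.41618577322533024 0.4409741001916631
0.03 107 0.4160844643809577 0.4851720162667404
0.05 179 0.4156996128794164 0.48550841771409503
0.07 198 0.41549761456343026 0.485465718132104
0.09 646 0.4154877517818356 0.4854822941924519
```

View pics/w2.png

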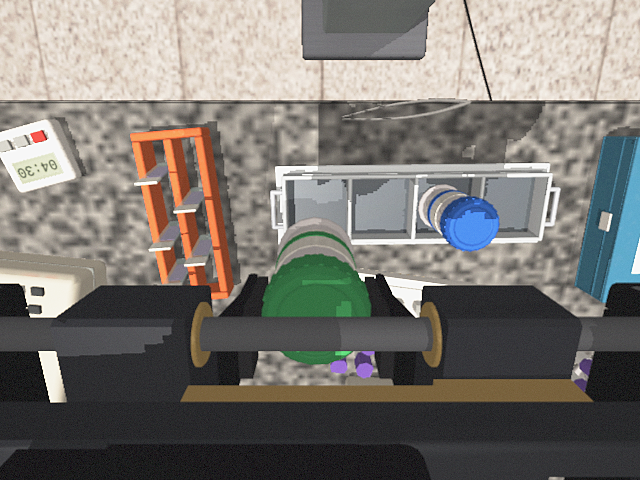

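View pics/t2.png

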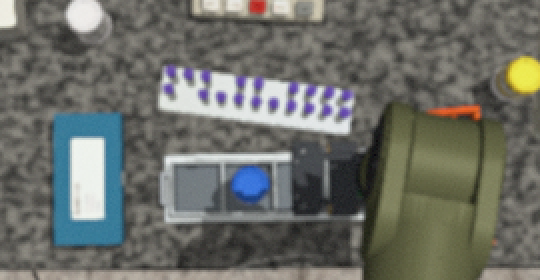

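Emit:
servo_tool --commands '[-1,0,20,0,0,0,0,0,30,0,0,0,0,0,30,0,0,0,0,0,25,0,0,0,0,0,20,0,0,0,0,0,15,0,0,0,0,0,12,0,0,0,0,0,8,0,0,0,0,0,4,0,0,0,0,0,0,0,0,0]'

```text
time_s: 9.65
tool_pos: [0.4519, -0.1387, 0.0635]
tool_rot: [-180.0, 0.0, 180.0]
force: [1.0, 0.2, -0.4]
grip_width: 0.0453
```

Emit:
servo_tool --commands '[0,0,0,0,0,0,0,0,0,0,0,0,0,0,0,0,0,0,0,0,0,0,0,0,0,0,-8,0,0,0,0,0,-20,0,0,0,0,0,-30,0,0,0,0,0,-40,0,0,0,0,0,0,0,0,0]' --jaw 60

```text
time_s: 10.55
tool_pos: [0.4553, -0.1395, 0.1672]
tool_rot: [-180.0, 0.6, 180.0]
force: [0.8, 0.3, -0.1]
grip_width: 0.06
```

Emit:
servo_tool --commands '[0,20,0,0,0,0,0,28,0,0,0,0,0,28,0,0,0,0,0,28,0,0,0,0,-1,28,0,0,0,0,0,0,0,0,0,7.5,0,0,0,0,0,7.5,0,0,0,0,0,7.5,0,0,0,0,0,7.5,0,0,0,0,0,0]' --jaw 72

```text
time_s: 11.55
tool_pos: [0.4526, -0.0065, 0.1617]
tool_rot: [180.0, 0.0, 150.0]
force: [-0.2, 0.2, -0.5]
grip_width: 0.0721
```

```bash
python3 - <<'E'
from h import *
o,p,P=wristw();save('w3',p);print(o['tool_pos'],o['tool_rot'],o['force'],o['grip_width']);cap(p,P,'green');cap(p,P,'blue')
E
```

```text
[ 0.4526 -0.0065  0.1617] [179.9871   0.0078 149.9667] [-0.2296  0.2076 -0.4843] 0.07211795559425777
green [161 301  23  16 246] circ [ 0.442  -0.1201] 0.009 z 0.0857
blue [ 282  211   69   67 3540] circ [ 0.4527 -0.0057] 0.0238 z 0.0885
```

View pics/w3.png

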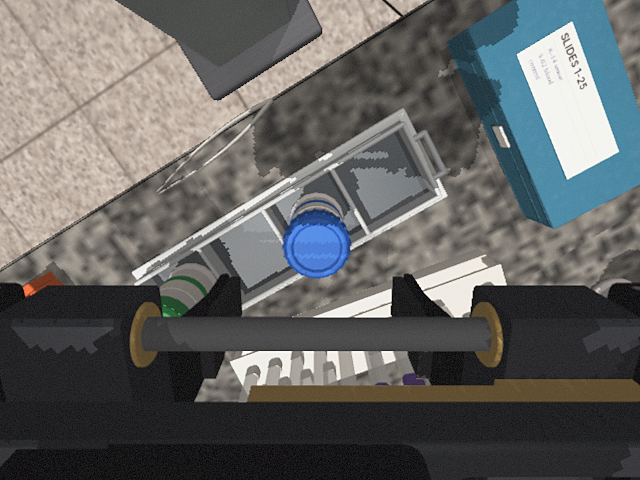

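```bash
cat > chk.py <<'E'
from h import *
def chk(x,y,phi):
    j=np.array([np.sin(np.radians(phi)),np.cos(np.radians(phi))]);n=np.array([j[1],-j[0]]); r=[]
    for c in('top','scene'):
        P=world(c,np.load(f'/tmp/{c}0.npz')['d']).reshape(-1,3)
        q=P[(P[:,0]>.52)&(P[:,0]<.62)&(P[:,1]>-.16)&(P[:,1]<.12)&(P[:,2]>.1)]
        a=abs((q[:,:2]-[x,y])@j)-.095;b=abs((q[:,:2]-[x,y])@n)-.0375
        r.append(np.maximum(a,b).min().round(4))
    return r
for x,y in((.4512,-.006),(.4518,-.072),(.4505,.06)):
    for phi in(0,20,25,30,35): print(x,y,phi,chk(x,y,phi))
E
python3 chk.py
```

```text
0.4512 -0.006 0 [np.float64(0.0407), np.float64(0.0395)]
0.4512 -0.006 20 [np.float64(0.032), np.float64(0.0301)]
0.4512 -0.006 25 [np.float64(0.0318), np.float64(0.0289)]
0.4512 -0.006 30 [np.float64(0.0232), np.float64(0.0228)]
0.4512 -0.006 35 [np.float64(0.0141), np.float64(0.0142)]
0.4518 -0.072 0 [np.float64(0.0401), np.float64(0.0389)]
0.4518 -0.072 20 [np.float64(0.0248), np.float64(0.0243)]
0.4518 -0.072 25 [np.float64(0.0161), np.float64(0.0152)]
0.4518 -0.072 30 [np.float64(0.0122), np.float64(0.0112)]
0.4518 -0.072 35 [np.float64(0.0053), np.float64(0.0029)]
0.4505 0.06 0 [np.float64(0.0465), np.float64(0.0457)]
0.4505 0.06 20 [np.float64(0.0544), np.float64(0.0533)]
0.4505 0.06 25 [np.float64(0.0479), np.float64(0.0473)]
0.4505 0.06 30 [np.float64(0.0407), np.float64(0.0403)]
0.4505 0.06 35 [np.float64(0.033), np.float64(0.0328)]
```

Emit:
servo_tool --commands '[0,0,20,0,0,0,0,0,25,0,0,0,0,0,25,0,0,0,0,0,18,0,0,0,0,0,10,0,0,0,0,0,0,0,0,0,0,0,0,0,0,0]'

```text
time_s: 12.3
tool_pos: [0.4532, -0.0065, 0.0642]
tool_rot: [180.0, 0.0, 150.0]
force: [0.1, -0.7, 0.1]
grip_width: 0.0719
```

Emit:
servo_tool --commands '[0,0,0,0,0,0,0,0,0,0,0,0,0,0,0,0,0,0,0,0,0,0,0,0,0,0,0,0,0,0,0,0,0,0,0,0,0,0,0,0,0,0,0,0,0,0,0,0]' --jaw 35

```text
time_s: 13.1
tool_pos: [0.4529, -0.0064, 0.0638]
tool_rot: [180.0, 0.0, 150.0]
force: [0.2, 0.9, 3.1]
grip_width: 0.0451
```

Emit:
servo_tool --commands '[0,0,-15,0,0,0,0,0,-20,0,0,0,0,0,-20,0,0,0,-8,-14,0,0,0,0,-8,-14,0,0,0,0,-8,-14,0,0,0,0,-7.6,-14.8,0,0,0,0,0,0,0,0,0,0,0,0,0,0,0,0]'

```text
time_s: 14.0
tool_pos: [0.4513, -0.071, 0.1182]
tool_rot: [180.0, -0.1, 150.0]
force: [0.9, -0.0, -0.4]
grip_width: 0.0451
```

Emit:
servo_tool --commands '[0,0,15,0,0,0,0,0,15,0,0,0,0,0,12,0,0,0,0,0,8,0,0,0,0,0,4,0,0,0,0,0,0,0,0,0,0,0,0,0,0,0]'

```text
time_s: 14.7
tool_pos: [0.452, -0.0714, 0.0648]
tool_rot: [180.0, 0.0, 150.0]
force: [0.6, 0.1, -1.3]
grip_width: 0.0455
```

Emit:
servo_tool --commands '[0,0,1,0,0,0,0,0,0,0,0,0]'

```text
time_s: 14.9
tool_pos: [0.452, -0.0714, 0.0639]
tool_rot: [180.0, 0.0, 150.0]
force: [0.2, -0.1, 0.2]
grip_width: 0.0456
```

Emit:
servo_tool --commands '[0,0,0,0,0,0,0,0,0,0,0,0,0,0,0,0,0,0,0,0,0,0,0,0,0,0,-8,0,0,0,0,0,-20,0,0,0,0,0,-35,0,0,0,0,0,-45,0,0,0,0,0,-50,0,0,0,0,0,0,0,0,0]' --jaw 54

```text
time_s: 15.9
tool_pos: [0.4557, -0.072, 0.2289]
tool_rot: [179.6, 0.6, 150.0]
force: [-0.1, -0.0, -0.3]
grip_width: 0.0539
```

```bash
python3 - <<'E'
from h import *
o,p,P=wristw();save('w4',p);print(o['tool_pos'],o['tool_rot'],o['force'],o['grip_width']);cap(p,P,'green');cap(p,P,'blue')
E
```

```text
[ 0.4557 -0.072   0.2289] [179.5721   0.6131 149.9677] [-0.1189 -0.0418 -0.2915] 0.053930926092635986
green [ 219  227   54   50 2054] circ [ 0.4514 -0.1383] 0.0234 z 0.0884
blue [ 286  188   55   55 2278] circ [ 0.4521 -0.071 ] 0.0238 z 0.0884
```

View pics/w4.png

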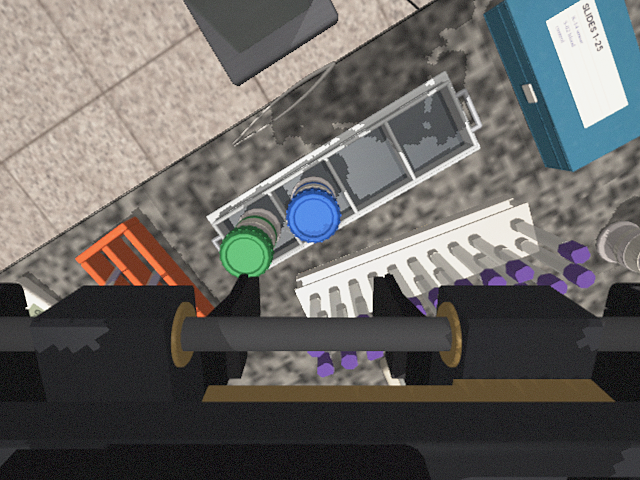

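Emit:
servo_tool --commands '[-4,-15,0,0,0,0,5,0,0,0,0,0,-5,35,0,0,0,0,-5,35,0,0,0,0,-6,35,0,0,0,0,-6,35,0,0,0,0,-6,35,0,0,0,0,-6,35,0,0,0,0,-6,35,0,0,0,0,-5,35,0,0,0,0]' --jaw 75

```text
time_s: 16.95
tool_pos: [0.622, 0.1363, 0.2196]
tool_rot: [-179.8, -0.1, 149.9]
force: [0.5, -0.2, 0.1]
grip_width: 0.0752
```

```bash
python3 - <<'E'
from h import *
o,p,P=wristw();print(o['tool_pos'],o['tool_rot'],o['time_s']);cap(p,P,'white')
E
```

```text
[0.622  0.1363 0.2196] [-179.8439   -0.1254  149.9214] 16.95
white [ 376  204   56   54 2283] circ [0.6632 0.1971] 0.0236 z 0.0884
white [502 164  16  20  85] circ [0.6638 0.2928] 0.0082 z 0.0803
```

Emit:
servo_tool --commands '[-3,30,0,0,0,0,-2,30,0,0,0,0,0,8,0,0,0,0,0,0,0,0,0,0,0,0,0,0,0,0]'

```text
time_s: 17.5
tool_pos: [0.6599, 0.1905, 0.2207]
tool_rot: [-179.9, -0.0, 149.9]
force: [-0.4, -0.9, -0.8]
grip_width: 0.075
```

```bash
python3 - <<'E'
from h import *
o,p,P=wristw();save('w5',p);print(o['tool_pos'],o['tool_rot'],o['time_s']);cap(p,P,'white')
E
```

```text
[0.6599 0.1905 0.2207] [-179.8632   -0.0392  149.9043] 17.5
white [ 297  197   56   54 2286] circ [0.6628 0.1971] 0.0235 z 0.0885
white [496 204  29  18  86] circ [0.7319 0.3365] 0.0133 z 0.0803
```

View pics/w5.png

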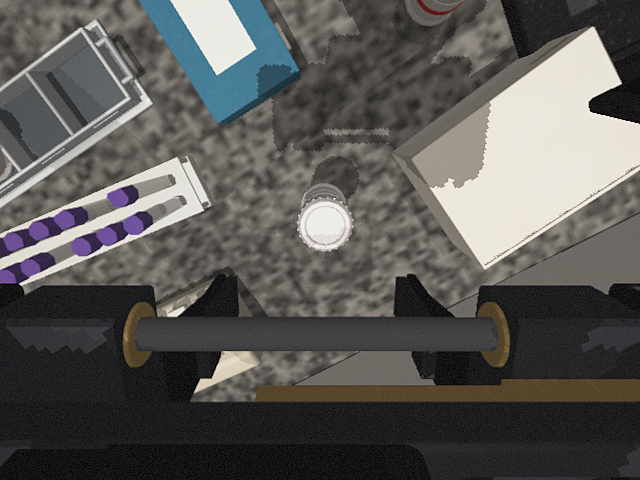

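Emit:
servo_tool --commands '[0.6,7,10,0,0,0,0,0,25,0,0,0,0,0,25,0,0,0,0,0,25,0,0,0,0,0,25,0,0,0,0,0,25,0,0,0,0,0,15,0,0,0,0,0,7,0,0,0,0,0,0,0,0,0,0,0,0,0,0,0]'

```text
time_s: 18.55
tool_pos: [0.6644, 0.1989, 0.0658]
tool_rot: [179.9, 0.1, 150.0]
force: [0.8, -0.4, -0.0]
grip_width: 0.0751
```

Emit:
servo_tool --commands '[0,0,0,0,0,0,0,0,0,0,0,0,0,0,0,0,0,0,0,0,0,0,0,0,0,0,0,0,0,0,0,0,0,0,0,0,0,0,0,0,0,0,0,0,0,0,0,0]' --jaw 35

```text
time_s: 19.35
tool_pos: [0.6637, 0.1986, 0.0648]
tool_rot: [180.0, 0.0, 150.0]
force: [-0.8, -0.0, 1.2]
grip_width: 0.0455
```

Emit:
servo_tool --commands '[0,0,-15,0,0,0,0,0,-30,0,0,0,0,0,-30,0,0,0,0,0,-30,0,0,0,0,0,-30,0,0,0,0,0,-28,0,0,0,0,0,0,0,0,0,0,0,0,0,0,0]'

```text
time_s: 20.15
tool_pos: [0.6638, 0.1989, 0.2285]
tool_rot: [179.9, 0.0, 150.0]
force: [0.1, 0.1, -2.2]
grip_width: 0.0454
```

Emit:
servo_tool --commands '[7,-14,0,0,0,0,14,-27,0,0,0,0,14,-27,0,0,0,0,14,-27,0,0,0,0,14,-27,0,0,0,0,14,-27,0,0,0,0,14,-27,0,0,0,0,14,-27,0,0,0,0,10.5,-23,0,0,0,0,0,0,0,0,0,0]'

```text
time_s: 21.15
tool_pos: [0.4475, 0.0587, 0.2262]
tool_rot: [-179.9, -0.2, 149.9]
force: [0.2, 0.5, 0.8]
grip_width: 0.0453
```

Emit:
servo_tool --commands '[0,0,0,0,0,0,0,0,20,0,0,0,0,0,30,0,0,0,0,0,30,0,0,0]'

```text
time_s: 21.55
tool_pos: [0.4512, 0.0617, 0.1463]
tool_rot: [180.0, 0.0, 150.1]
force: [-0.7, -0.3, -1.2]
grip_width: 0.0455
```

Position good; lower to 65 mm.

Emit:
servo_tool --commands '[0,0,25,0,0,0,0,0,22,0,0,0,0,0,15,0,0,0,0,0,10,0,0,0,0,0,4,0,0,0,0,0,3,0,0,0,0,0,0,0,0,0,0,0,0,0,0,0]'

```text
time_s: 22.35
tool_pos: [0.4512, 0.061, 0.0692]
tool_rot: [179.9, 0.1, 150.0]
force: [-0.8, -0.3, -1.2]
grip_width: 0.0456
```

Emit:
servo_tool --commands '[0,0,2,0,0,0,0,0,2,0,0,0,0,0,0,0,0,0]'

```text
time_s: 22.65
tool_pos: [0.4508, 0.0609, 0.0647]
tool_rot: [180.0, 0.0, 150.0]
force: [1.0, 0.3, -0.6]
grip_width: 0.0455
```

Emit:
servo_tool --commands '[0,0,0,0,0,0,0,0,0,0,0,0,0,0,0,0,0,0,0,0,0,0,0,0,0,0,-8,0,0,0,0,0,-20,0,0,0,0,0,-35,0,0,0,0,0,-45,0,0,0,0,0,-45,0,0,0,0,0,0,0,0,0]' --jaw 58

```text
time_s: 23.65
tool_pos: [0.4544, 0.0615, 0.2246]
tool_rot: [179.5, 0.5, 150.0]
force: [0.4, -0.0, -0.1]
grip_width: 0.0581
```

```bash
python3 - <<'E'
from h import *
o,p,P=wristw();save('w6',p);print(o['tool_pos'],o['tool_rot'],o['force'],o['grip_width'])
for c in('white','blue','green','red'):cap(p,P,c)
E
```

```text
[0.4544 0.0615 0.2246] [179.4596   0.4603 149.9727] [ 0.3817 -0.0432 -0.0544] 0.05814285334878389
white [ 281  192   56   54 2311] circ [0.4501 0.0592] 0.0238 z 0.0885
white [247 354  15  20 164] circ [ 0.544 -0.055] 0.006 z 0.0902
blue [ 159  266   53   50 1295] circ [ 0.4517 -0.0695] 0.0236 z 0.0884
```

View pics/w6.png

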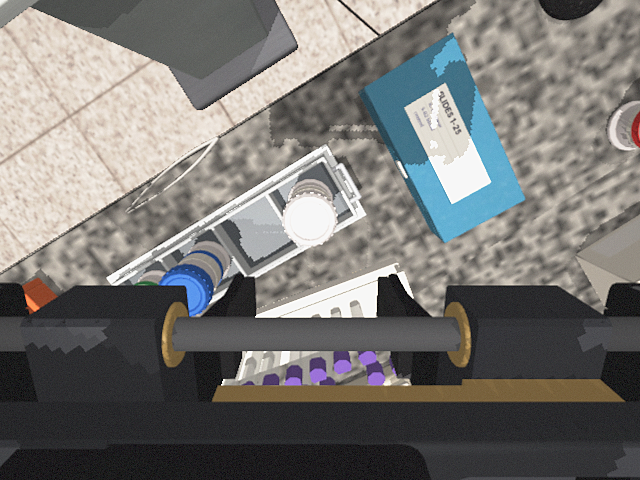

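Emit:
servo_tool --commands '[4,17,0,0,0,0,8,35,0,0,0,0,8,35,0,0,0,0,8,35,0,0,0,0,8,35,0,0,0,0,8,35,0,0,0,0,8,35,0,0,0,0,8,35,0,0,0,0,8,32,0,0,0,0,7,24,0,0,0,0]' --jaw 75

```text
time_s: 24.7
tool_pos: [0.543, 0.3772, 0.2142]
tool_rot: [-179.8, -0.2, 150.1]
force: [0.6, -0.5, 0.3]
grip_width: 0.0749
```

Emit:
servo_tool --commands '[0,0,0,0,0,0,0,0,0,0,0,0]'

```text
time_s: 24.9
tool_pos: [0.5432, 0.3744, 0.2147]
tool_rot: [-179.8, -0.1, 150.1]
force: [-0.8, -0.4, -0.4]
grip_width: 0.0751
```

```bash
python3 - <<'E'
from h import *
o,p,P=wristw();save('w7',p);print(o['tool_pos'],o['tool_rot'],o['force'],o['grip_width'])
for c in('white','red'):cap(p,P,c)
E
```

```text
[0.5432 0.3744 0.2147] [-179.764    -0.0955  150.0884] [-0.8256 -0.3814 -0.3522] 0.07506837116841426
white [338 365  14  17  63] circ [0.6794 0.3257] 0.0096 z 0.0804
white [349 358  13  19  59] circ [0.6794 0.3384] 0.011 z 0.0803
red [ 291  199   57   57 2463] circ [0.5454 0.3763] 0.0238 z 0.0884
```

View pics/w7.png

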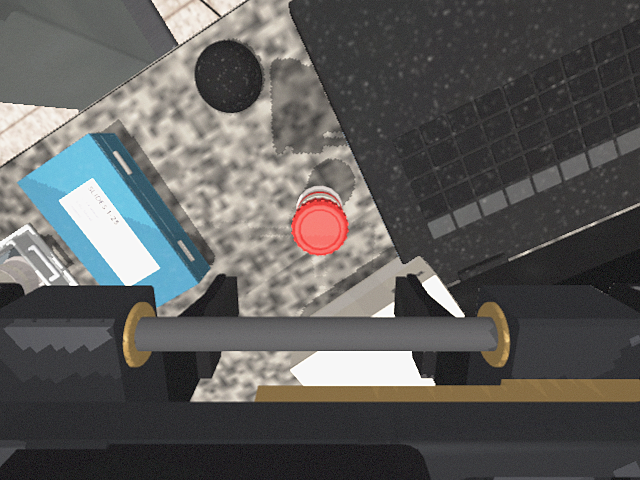

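Emit:
servo_tool --commands '[-1,3,10,0,0,0,0,0,25,0,0,0,0,0,25,0,0,0,0,0,25,0,0,0,0,0,25,0,0,0,0,0,20,0,0,0,0,0,13,0,0,0,0,0,7,0,0,0,0,0,0,0,0,0,0,0,0,0,0,0]'

```text
time_s: 25.95
tool_pos: [0.5476, 0.376, 0.0685]
tool_rot: [179.9, 0.0, 150.0]
force: [-0.0, -0.6, -0.4]
grip_width: 0.0751
```

Emit:
servo_tool --commands '[0,0,0,0,0,0,0,0,0,0,0,0,0,0,0,0,0,0,0,0,0,0,0,0,0,0,0,0,0,0,0,0,0,0,0,0,0,0,0,0,0,0,0,0,0,0,0,0]' --jaw 35

```text
time_s: 26.75
tool_pos: [0.5471, 0.3758, 0.0678]
tool_rot: [180.0, 0.0, 150.0]
force: [0.5, -1.1, 0.6]
grip_width: 0.0452
```

Emit:
servo_tool --commands '[0,0,-15,0,0,0,0,0,-30,0,0,0,0,0,-30,0,0,0,0,0,-30,0,0,0,0,0,-30,0,0,0,0,0,-28,0,0,0,0,0,0,0,0,0,0,0,0,0,0,0]'

```text
time_s: 27.55
tool_pos: [0.5471, 0.3759, 0.2314]
tool_rot: [179.9, 0.0, 150.0]
force: [-0.2, -0.8, -2.4]
grip_width: 0.0458
```

Emit:
servo_tool --commands '[-5,-18,0,0,0,0,-10,-35,0,0,0,0,-10,-35,0,0,0,0,-10,-35,0,0,0,0,-10,-35,0,0,0,0,-10,-35,0,0,0,0,-10,-35,0,0,0,0,-10,-35,0,0,0,0,-10,-35,0,0,0,0,-10,-35,0,0,0,0]'

```text
time_s: 28.55
tool_pos: [0.461, 0.0384, 0.2289]
tool_rot: [-179.9, -0.1, 150.0]
force: [0.5, 0.8, -2.0]
grip_width: 0.0456
```

Emit:
servo_tool --commands '[-8,-25,0,0,0,0,-5,-20,0,0,0,0,0,0,0,0,0,0,0,0,0,0,0,0,0,0,0,0,0,0]'

```text
time_s: 29.05
tool_pos: [0.4512, -0.0043, 0.2298]
tool_rot: [-180.0, -0.1, 150.1]
force: [-0.1, 0.6, -1.8]
grip_width: 0.0455
```

Emit:
servo_tool --commands '[-0.6,-1,15,0,0,0,0,0,30,0,0,0,0,0,30,0,0,0,0,0,25,0,0,0,0,0,10,0,0,0,0,0,0,0,0,0,0,0,0,0,0,0]'

```text
time_s: 29.75
tool_pos: [0.4523, -0.0062, 0.1214]
tool_rot: [180.0, 0.1, 150.0]
force: [0.2, -0.4, -0.4]
grip_width: 0.0455
```

```bash
python3 - <<'E'
from h import *
o,p,P=wristw();save('w8',p);print(o['tool_pos'],o['tool_rot'],o['force'],o['grip_width'])
for c in('white','blue'):cap(p,P,c)
E
```

```text
[ 0.4523 -0.0062  0.1214] [179.9652   0.0583 150.0406] [ 0.1604 -0.4154 -0.406 ] 0.04545849615243131
white [ 380  165   81   82 4947] circ [0.4502 0.0603] 0.0233 z 0.0885
blue [199 278  44  39 827] circ [ 0.4385 -0.0631] 0.0133 z 0.0881
```

View pics/w8.png

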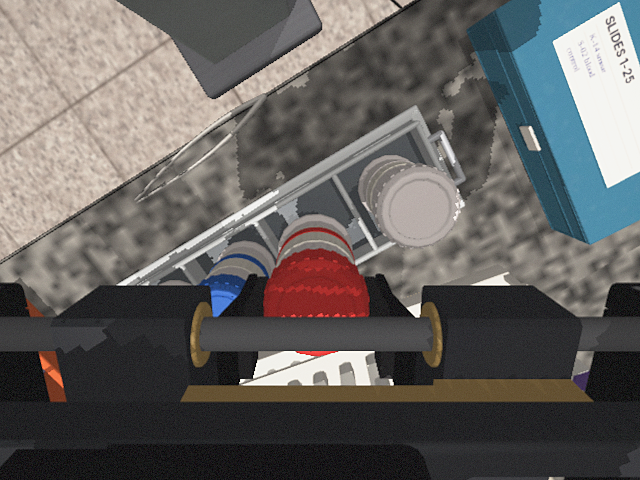

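Emit:
servo_tool --commands '[0,0,15,0,0,0,0,0,15,0,0,0,0,0,10,0,0,0,0,0,7,0,0,0,0,0,4,0,0,0,0,0,0,0,0,0,0,0,0,0,0,0]'

```text
time_s: 30.5
tool_pos: [0.4519, -0.0067, 0.07]
tool_rot: [180.0, 0.0, 150.0]
force: [-0.4, -0.0, -1.4]
grip_width: 0.0456
```

Emit:
servo_tool --commands '[0,0,2,0,0,0,0,0,0,0,0,0,0,0,0,0,0,0]'

```text
time_s: 30.8
tool_pos: [0.4516, -0.0067, 0.0677]
tool_rot: [180.0, 0.0, 150.0]
force: [-0.3, -0.5, -1.8]
grip_width: 0.0455
```

Emit:
servo_tool --commands '[0,0,0,0,0,0,0,0,0,0,0,0,0,0,0,0,0,0,0,0,0,0,0,0,0,0,-8,0,0,0,0,0,-20,0,0,0,0,0,-35,0,0,0,0,0,-45,0,0,0,0,0,-40,0,0,0,0,0,-20,0,0,0]' --jaw 54

```text
time_s: 31.8
tool_pos: [0.453, -0.0068, 0.2401]
tool_rot: [179.8, 0.3, 150.0]
force: [0.6, 1.5, -0.2]
grip_width: 0.054
```

```bash
python3 - <<'E'
from h import *
o,p,P=wristw();save('w9',p);print(o['tool_pos'],o['tool_rot'],o['force'],o['grip_width'])
for c in('white','red','blue','green'):cap(p,P,c)
p,d=read_camera('scene');save('s9',cv2.resize(p[120:400,150:520],None,fx=2,fy=2));P=world('scene',d)
for c in('white','red','blue','green','yellow'):cap(p,P,c)
E
```

```text
[ 0.453  -0.0068  0.2401] [179.7514   0.2538 149.9651] [ 0.6181  1.4993 -0.1913] 0.053975090926404665
white [ 352  150   56   56 2253] circ [0.4507 0.0592] 0.0238 z 0.0884
white [459 262  14  18 130] circ [0.5641 0.0899] 0.0056 z 0.0908
red [ 287  188   54   53 2131] circ [ 0.45   -0.0061] 0.0237 z 0.0884
blue [ 227  226   52   50 1978] circ [ 0.452  -0.0708] 0.0237 z 0.0884
green [ 167  261   51   48 1322] circ [ 0.4515 -0.1369] 0.0235 z 0.0884
white [ 489  293  141  119 5729] circ [ 0.6352 -0.4947] 0.1259 z 0.0952
white [283 232  20  17 251] circ [0.4501 0.0566] 0.0236 z 0.088
red [301 247  22  18 296] circ [ 0.4498 -0.0083] 0.0239 z 0.0878
blue [322 263  22  19 318] circ [ 0.451  -0.0722] 0.0247 z 0.0878
green [344 281  23  21 335] circ [ 0.4506 -0.1417] 0.0235 z 0.0882
yellow [463 305  25  21 392] circ [ 0.5836 -0.3464] 0.0242 z 0.0884
```

View pics/w9.png

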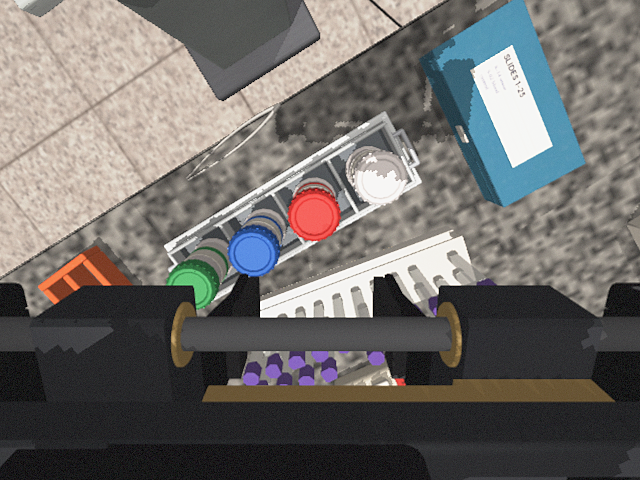

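View pics/s9.png

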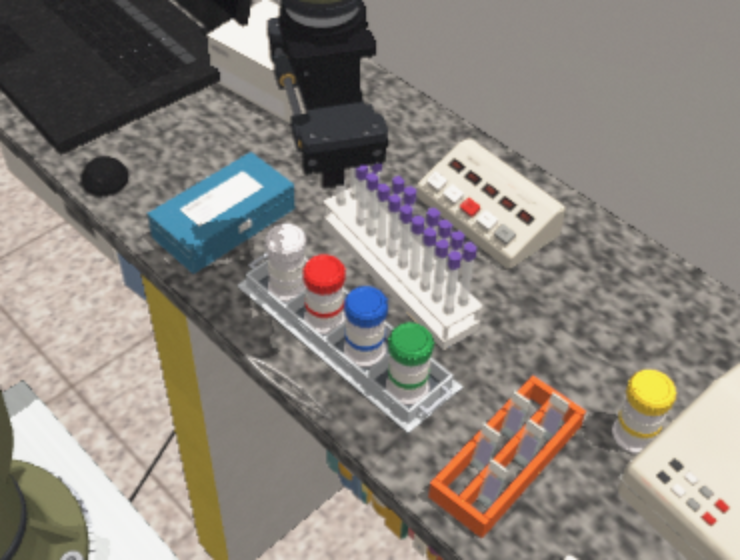

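All four jars stand upright and fully down (cap tops about 88 mm in both cameras, the same as before the moves). The order is white, red, blue, green from the slide box, and the yellow jar hasn't moved. The gripper is clear at z = 0.24 m.

```bash
python3 -c "
from h import *
print(env.sign_off())"
```

```text
the job is handed in; nothing more can be done
None
```

The staining line is set up and handed in at about 32 s of the 96 s allowed. From the slide box to the drying rack, the cells hold white, red, blue and green. The blue jar was the one left in the holder, in the second cell, and I moved it to the third.

- **Jars:** In the last wrist and scene pictures, all four are upright and within about 4 mm of their cell centres. Their cap tops are at about 88 mm, the same height as when they stood on the counter, so they are fully down.
- **Yellow jar:** It reads (0.584, -0.346) m, against (0.582, -0.347) m before the moves, so it has not moved within measurement error.
- **Forces:** The gripper was clear at z = 0.24 m when I handed in. The wrist force read at most about 3 N after each move.
- **Disagreement:** The wrist and scene cameras differ by 2 to 5 mm on the jars' positions along the row, most on the green jar. The green reading came from a partly hidden cap in the wrist view. No check failed.

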